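# Clamp a solvent bottle and open its push-and-turn safety cap

### The job

Turn the crank of the small bench vise clockwise until the jaws hold the square solvent bottle firmly. Then push the bottle's safety cap down, and while it is down twist it counterclockwise until it comes free, lift it off and finish while still holding the cap upright in the gripper, a few centimetres straight above the open bottle, which stays clamped in the vise. Do not disturb the capacitors and the solder spool standing round the vise.

Things in the scene. Friction and masses are not known exactly. Their poses are not given: they have to be found in the camera images.
- vise: Grey vise fixed to the bench, 225 x 96 mm. Origin on the bench below the bottle's place; x runs along the jaw travel from the crank end (roughly the robot's right) to the fixed jaw, z up. Base plate 12 mm thick, x -158 to +67 mm. Fixed jaw face at x +26 mm. Jaws 90 mm wide (y), tops 58 mm up. Gear housing with the vertical crank spindle at x -125 mm.
- crank_axis (a point): Point on the vertical spindle axis of the crank, 98 mm above the bench (level with crank_handle). The crank drags with 0.2 N m (4 N at the handle) and stays where it is left. Once the jaw presses on the bottle it stiffens gradually, to about 7 N at the handle.
- crank_handle (a point): Grip point on the axis of the crank's upright black handle, 98 mm above the bench: a round post, 18 mm diameter, 72 to 114 mm up, that revolves freely on its pin, so it can be pinched from above and led round without turning the gripper. It circles crank_axis at 50 mm radius. The flat crank arm lies 62 to 69 mm up.
- crank (a joint): Crank angle in rad, grows clockwise seen from above and closes the jaw 5 mm per rad. 0 is fully open; it starts between 0 and 1.0. At 0 the handle points 80 degrees clockwise of the vise's +x, then goes round the end away from the bottle. The pad clamps the bottle from about 3.2 rad; its springs are fully pressed in at about 4.2 rad; hard stop 4.4.
- jaw_pad: Steel face plate of the moving jaw, 84 mm wide, 36 mm high, on springs: 3 N preload plus 6 N per mm, 5 mm of travel (30 N more clamping per rad of crank). Origin on the bench level in its clamping face.
- bottle: White square plastic bottle, 50 x 50 mm, shoulder 65 mm above its underside, neck 24 mm across up to 90 mm; about 0.35 kg; stands loose on the vise's base plate between the jaws, 1 to 2 mm from the fixed jaw. Origin at the centre of its underside, z up.
- cap: Grey round ribbed cap, 46 mm diameter, 32 mm high. Origin at the centre of its lower rim (locked: 70 mm above the bottle's underside), z up. A spring pushes it up with 6 N. Pushed down 3.5 to 5 mm (10 to 11 N; at 5 mm it meets the shoulder) it turns counterclockwise from above; after 50 to 130 degrees (best 70) it is free, springs up 6 mm and lifts off.
- capacitor: Standing round capacitor can, 52 mm diameter, 90 mm high, bystander. Origin at the centre of its underside.
- film_cap: Box-shaped grey film capacitor, 30 x 57 x 41 mm, bystander. Origin at the centre of its underside.
- spool: Solder spool standing on its flange, 54 mm diameter, 40 mm high, bystander. Origin at the centre of its underside.

How it is judged:
By the outcome, as a careful person would: the job done as asked, in the order asked, and still so for the second after the job is handed in, while the arm keeps its last pose, push and grip.
It also fails if it takes over 48 s, if anything falls off the work surface, if the arm or the gripper's body presses on something with over 40 N, if the wrist force passes 120 N, or if a joint passes its speed limit or range.

### The arm

A 6-joint arm with a two-finger parallel gripper is mounted at the origin on a cart in front of the work surface, level with it; the furniture and walls round the work are solid. World frame = base frame: x ahead of the robot, y to its left, z up, the work surface at z = 0. Lengths are in mm, angles in rad, forces in N, time in s.
With the tool pointing down it reaches from about 400 to 925 mm from the base axis. Payload 12.5 kg.
Tool frame: the origin (TCP) lies midway between the tips of the shut fingers; the grasp point (between the pads) lies 19 mm behind it; z points along the fingers, y is the line along which they close (so a half turn about z gives the same grasp; the last joint's range is limited). The gripper opens to 95 mm and grips with 3 to 60 N. Pads are 20 mm wide; open, the fingers measure 119 mm over their backs; the gripper's body (75 mm by 180 mm) begins 59 mm behind the grasp point.
Start: joints at [-1.257, 0.491, 1.559, -0, 1.092, -0.106], TCP at [254.76, -570.74, 214.661] pointing down, gripper open.
Joint ranges: [-3.1, 3.1], [-0.84, 2.19], [0.05, 2.79], [-1.13, 4.28], [0.06, 2.93], [-2.69, 2.69]. Speed limits (rad/s): [2.22, 2.22, 2.79, 3.14, 3.14, 3.14].

### API

Orientations are given as [roll, pitch, yaw] about the fixed x, y, z axes, in that order (R = Rz(yaw) Ry(pitch) Rx(roll)).
In Python, from cell import * gives the robot as it stands. The module is installed in compiled form; this text tells all that it offers.
- The arm moves only by the tool arm_command, never from a script. Its arguments are lists of equal length, an entry for each row: "delta_pos": the shift along the world's x, y, z in units of 250 mm (1.0 is 250 mm), a list of three; "delta_rot": the turn, a rotation vector about the world's x, y, z in units of 90 degrees (1.0 is 90 degrees), a list of three; "claw": the closure, from 0 (fully open) to 1 (shut). In form: {"delta_pos": [[tx, ty, tz], ...], "delta_rot": [[wx, wy, wz], ...], "claw": [claw, ...]}. A call has exactly 5 rows; each row is the pose to reach, as a shift and turn from the pose commanded when the call began; what a row does not reach only later rows make up. A row lasts 1/12 s, in which the tool goes at most 41.7 mm and 7.16 degrees, less where a joint would pass 70% of its speed; a pose out of reach is approached as far as the arm can. A call with a number of a shift or a turn outside -1 to 1 is refused whole. A call with a gripper value outside its range is refused whole. The fingers move at their own pace and stop on an object; the grip force is fixed at half the most. Time passes only in rows, so rows that repeat a pose let the fingers close, or fill a call up. It gives the time, the measured TCP pose, the force, the opening and the grip force at its end, in the units of the state.
- state(): the state, without advancing time (a new reading comes with each control period).
- read_camera(name): name is "scene" or "top" or "wrist"; returns the picture (420x560x3 uint8, red, green, blue); there is no depth.
- calibration(name): a dict with "camera_matrix" (3x3 intrinsics, pixels), "k1" (the pictures are not rectified: a ray, as slopes to the right and down, at radius r is drawn at 1 + k1 r^2 times it, then the intrinsics apply), "T" (4x4, takes a point from camera to world coordinates). Camera axes: x right, y down, z forward; pixel columns grow to the right and rows downward; lengths in mm; the calibration is good to about 2 mm. A picture is of the moment at which its call begins: read the wrist's pose just before it. calibration takes no time and is no camera call; for the wrist camera it gives the pose at the moment of the call.
- job_done(): hands the job in; it is judged then, once.
The state is a dict: "t": time; "joints": joint angles; "qvel": joint speeds; "tau": joint torques, N m; "eef_pos": TCP position; "tcp_rot": TCP orientation; "ft_force": force on the tool from outside, world axes, zero at the start; "moment": the same for the moment, N m; "opening": opening from 0.0 (shut) to 1.0 (fully open); "grip_force": force on a finger pad.
Only numpy, scipy, OpenCV 4.12 (cv2) and the standard library are available. Lean on these libraries where they do the work, as an engineer would, in place of code of your own. Each camera call takes 0.05 s, during which the arm holds its last target. There are 200 camera calls.

## Working session

There is one attempt and no reset: what is moved stays moved. The work goes in short steps, Python scripts to look and compute and a tool call to move; the robot and the scene stay as the last step left them, time stands still between calls to the robot, and variables do not carry over. Pictures are saved under pics/ and viewed, at most 10 in all, crops included, and the job is handed in when it is done.

Besides the shell and the picture viewer there is one more tool, called as name(argument=value, ...), one argument or row to a line, values as JSON. arm_command: Moves the arm, as the interface text tells. Shifts and turns lie within -1 to 1; 1 stands for 250 mm of shift or 90 degrees of turn. Its arguments: {"type":"object","properties":{"delta_pos":{"type":"array"},"delta_rot":{"type":"array"},"claw":{"type":"array"}},"required":["delta_pos","delta_rot","claw"]}

```bash
mkdir -p pics; ls; python3 - <<'E'
from cell import *
import cv2
print(state())
for n in ("scene","top"):
    im=read_camera(n); cv2.imwrite(f"pics/{n}0.png",im[:,:,::-1])
    c=calibration(n); print(n,c)
E
```

```text
pics
{'t': 0.0, 'joints': array([-1.25662119e+00,  4.91570558e-01,  1.55944426e+00, -1.72311323e-05,
        1.09166046e+00, -1.05611902e-01]), 'qvel': array([ 0.00023187,  0.00090102,  0.00124091, -0.00227484,  0.00055028,
        0.0016513 ]), 'tau': array([ 1.35506518e-03, -6.12646079e+01, -2.58183628e+01,  6.92707859e-02,
        4.80616477e-02, -8.45366981e-05]), 'eef_pos': array([ 254.66708952, -570.50937643,  214.0566914 ]), 'tcp_rot': array([-3.14051445e+00, -9.89285369e-05,  4.19794935e-01]), 'ft_force': array([0.10995071, 0.93947403, 0.23618417]), 'moment': array([ 0.00691742, -0.04328062,  0.01638056]), 'grip_force': 0.0, 'opening': 0.9996739671086524}
scene {'camera_matrix': array([[524.84337293,   0.        , 276.51646219],
       [  0.        , 524.84337293, 197.76117703],
       [  0.        ,   0.        ,   1.        ]]), 'k1': -0.11397238307022206, 'T': array([[-8.13370987e-01, -4.05028200e-01,  4.17588068e-01,
         7.71840182e+01],
       [-5.81398599e-01,  5.90735174e-01, -5.59470842e-01,
         5.49098397e+02],
       [-2.00824915e-02, -6.97842469e-01, -7.15969680e-01,
         8.99911170e+02],
       [ 0.00000000e+00,  0.00000000e+00,  0.00000000e+00,
         1.00000000e+00]])}
top {'camera_matrix': array([[441.93992148,   0.        , 271.44028751],
       [  0.        , 441.93992148, 202.65732738],
       [  0.        ,   0.        ,   1.        ]]), 'k1': -0.1333156923705549, 'T': array([[-1.36131398e-02, -9.96621628e-01,  8.09939125e-02,
         4.87712587e+02],
       [-9.99895321e-01,  1.31711443e-02, -5.98893779e-03,
        -6.23303499e+01],
       [ 4.90192242e-03, -8.10669624e-02, -9.96696603e-01,
         9.40588297e+02],
       [ 0.00000000e+00,  0.00000000e+00,  0.00000000e+00,
         1.00000000e+00]])}
```

View pics/top0.png

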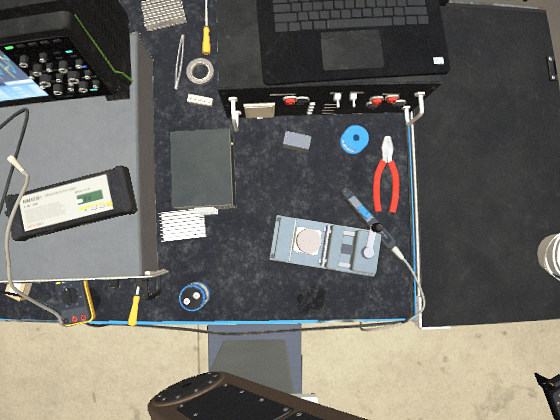

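View pics/scene0.png

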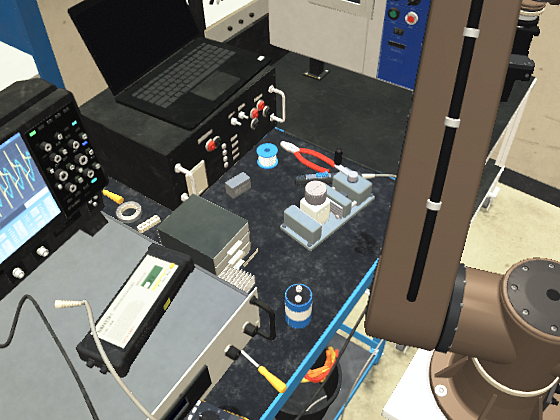

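Top view: vise spans x 270–380 at rows 215–275, cap at (307,240), crank hub about (368,253), black handle about (376,228). Scene view agrees (cap (316,190), handle (338,157)). Next: enlarge and measure.

```bash
cat > h.py <<'E'
import numpy as np, cv2
from cell import *
def ray(c,u,v):
    K=c["camera_matrix"]; d=np.array([(u-K[0,2])/K[0,0],(v-K[1,2])/K[1,1]]); s=d.copy()
    for _ in range(20): s=d/(1+c["k1"]*(s@s))
    T=c["T"]; r=T[:3,:3]@np.array([s[0],s[1],1]); return T[:3,3],r
def onz(c,u,v,z):
    o,r=ray(c,u,v); return o+r*(z-o[2])/r[2]
def pix(c,p):
    T=c["T"]; q=T[:3,:3].T@(np.asarray(p,float)-T[:3,3]); s=q[:2]/q[2]; s=s*(1+c["k1"]*(s@s))
    return (c["camera_matrix"]@[s[0],s[1],1])[:2]
def tri(c1,p1,c2,p2):
    o1,r1=ray(c1,*p1);o2,r2=ray(c2,*p2)
    a=np.linalg.lstsq(np.c_[r1,-r2],o2-o1,rcond=None)[0]
    A=o1+a[0]*r1;B=o2+a[1]*r2; return (A+B)/2,np.linalg.norm(A-B)
E
python3 - <<'E'
from h import *
t=cv2.imread("pics/top0.png")[205:285,260:390]; s=cv2.imread("pics/scene0.png")[140:260,270:390]
t=cv2.resize(t,None,fx=6,fy=6,interpolation=cv2.INTER_CUBIC)
s=cv2.resize(s,None,fx=5,fy=5,interpolation=cv2.INTER_CUBIC)
cv2.imwrite("pics/t1.png",t); cv2.imwrite("pics/s1.png",s)
E
```

```text
(no output)
```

View pics/t1.png

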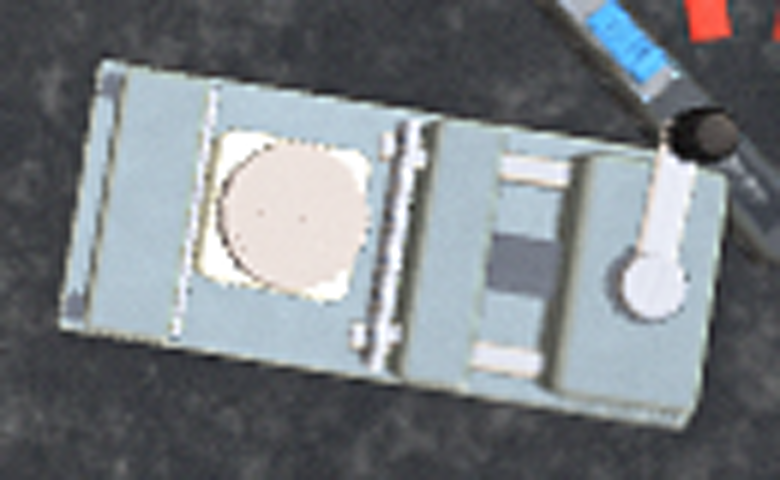

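View pics/s1.png

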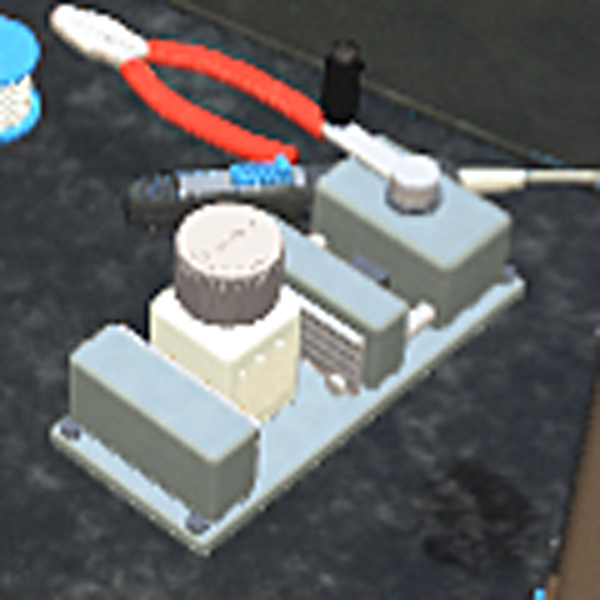

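Enlarged top: cap centre crop (293,215), hub top (653,286), handle top (707,134); scene crop: cap top (230,243), handle top (345,47), hub top (414,165).

```bash
python3 - <<'E'
from h import *
np.set_printoptions(precision=1,suppress=True)
ct,cs=calibration("top"),calibration("scene")
T=lambda x,y:(260+(x+.5)/6-.5,205+(y+.5)/6-.5)
S=lambda x,y:(270+(x+.5)/5-.5,140+(y+.5)/5-.5)
for n,a,b,z in [("cap",(293,215),(230,243),114),("handle",(707,134),(345,47),114),("hub",(653,286),(414,165),80)]:
    print(n,tri(ct,T(*a),cs,S(*b)),onz(ct,*T(*a),z),onz(cs,*S(*b),z))
for n,a,z in [("baseTL",(105,60),12),("baseBL",(62,328),12),("baseBR",(683,428),12),("fjTR",(212,82),58),("fjBR",(172,338),58),("mjTL",(437,118),58),("mjBL",(400,380),58),("mjTR",(503,128),58),("houTL",(590,155),62),("houBL",(555,395),62),("houTR",(727,175),62)]:
    print(n,onz(ct,*T(*a),z))
E
```

```text
cap (array([ 483.4, -135.3,  114. ]), np.float64(0.3950871116057996)) [ 483.2 -135.4  114. ] [ 483.5 -135.1  114. ]
handle (array([ 505.6, -265.2,  121. ]), np.float64(1.484623113453246)) [ 506.3 -266.5  114. ] [ 508.8 -273.   114. ]
hub (array([ 458.4, -255.3,   80.2]), np.float64(1.2287804190160885)) [ 457.9 -255.7   80. ] [ 459. -255.   80.]
baseTL [537.8 -79.4  12. ]
baseBL [444.5 -63.1  12. ]
baseBR [ 405.6 -280.5   12. ]
fjTR [ 527.5 -114.1   58. ]
fjBR [442.8 -99.5  58. ]
mjTL [ 514.4 -189.2   58. ]
mjBL [ 427.6 -175.    58. ]
mjTR [ 510.8 -211.3   58. ]
houTL [ 501.2 -239.6   62. ]
houBL [ 421.9 -226.    62. ]
houTR [ 493.7 -285.8   62. ]
```

arm_command(
  delta_pos=[
    [0.1, 0.12, 0],
    [0.2, 0.24, 0],
    [0.3, 0.365, 0],
    [0.4, 0.485, 0],
    [0.5, 0.608, 0],
  ],
  delta_rot=[
    [0, 0, -0.04],
    [0, 0, -0.08],
    [0, 0, -0.12],
    [0, 0, -0.16],
    [0, 0, -0.2],
  ],
  claw=[0.5, 0.5, 0.5, 0.5, 0.5],
)

```text
t: 0.52
eef_pos: [380.5, -417.2, 214.4]
tcp_rot: [-3.141, 0.0, 0.102]
ft_force: [0.8, -0.4, -0.0]
opening: 0.704
grip_force: 0.0
```

arm_command(
  delta_pos=[
    [0.1, 0.12, 0],
    [0.2, 0.24, 0],
    [0.3, 0.365, 0],
    [0.4, 0.485, 0],
    [0.508, 0.608, 0],
  ],
  delta_rot=[
    [0, 0, -0.04],
    [0, 0, -0.08],
    [0, 0, -0.12],
    [0, 0, -0.16],
    [0, 0, -0.2],
  ],
  claw=[0.5, 0.5, 0.5, 0.5, 0.5],
)

```text
t: 0.93
eef_pos: [507.4, -265.0, 214.5]
tcp_rot: [-3.142, 0.0, -0.212]
ft_force: [0.2, -1.2, 0.6]
opening: 0.502
grip_force: 0.0
```

arm_command(
  delta_pos=[
    [0, 0, -0.06],
    [0, 0, -0.12],
    [0, 0, -0.12],
    [0, 0, -0.12],
    [0, 0, -0.12],
  ],
  delta_rot=[
    [0, 0, 0],
    [0, 0, 0],
    [0, 0, 0],
    [0, 0, 0],
    [0, 0, 0],
  ],
  claw=[0.5, 0.5, 0.5, 0.5, 0.5],
)

```text
t: 1.35
eef_pos: [506.8, -267.2, 185.2]
tcp_rot: [3.141, -0.0, -0.209]
ft_force: [0.4, 0.1, 1.0]
opening: 0.497
grip_force: 0.0
```

```bash
python3 - <<'E'
from h import *
s=state();c=calibration("wrist")
im=read_camera("wrist")[:,:,::-1].copy(); cv2.imwrite("pics/w1.png",im)
print({k:s[k] for k in("t","joints","eef_pos","tcp_rot","opening","ft_force")}); print(c)
print("expect handle top",pix(c,[507.1,-266.6,114]))
E
```

```text
{'t': 1.35, 'joints': array([-6.00492051e-01,  4.48943414e-01,  1.72393268e+00, -8.57651529e-05,
        9.68373091e-01,  1.17952805e+00]), 'eef_pos': array([ 506.75978661, -267.20928779,  185.19144815]), 'tcp_rot': array([ 3.14139633e+00, -2.90550749e-04, -2.09175155e-01]), 'opening': 0.4973769216107191, 'ft_force': array([0.38036008, 0.08148573, 1.02746245])}
{'camera_matrix': array([[291.74332353,   0.        , 284.95779433],
       [  0.        , 291.74332353, 210.38454217],
       [  0.        ,   0.        ,   1.        ]]), 'k1': 0.004570543649430369, 'T': array([[-2.07297209e-01, -9.39032060e-01, -2.74311241e-01,
         5.84013290e+02],
       [-9.78277050e-01,  1.99373855e-01,  5.67809770e-02,
        -2.84210842e+02],
       [ 1.37133158e-03,  2.80122930e-01, -9.59963158e-01,
         3.54950549e+02],
       [ 0.00000000e+00,  0.00000000e+00,  0.00000000e+00,
         1.00000000e+00]])}
expect handle top [283.09865956 219.87068518]
```

View pics/w1.png

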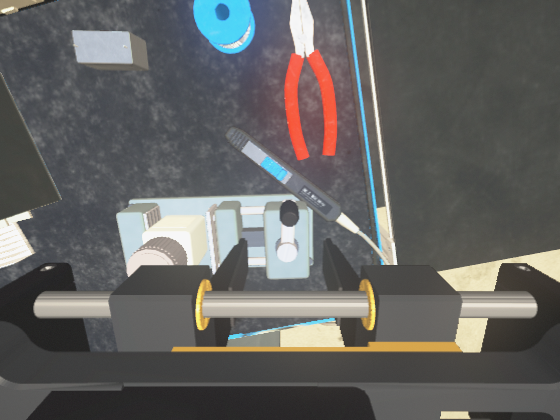

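Handle top shows at about (290,209), hub at about (287,252); check them against the prediction.

```bash
python3 - <<'E'
from h import *
np.set_printoptions(precision=1,suppress=True)
c=calibration("wrist"); im=cv2.imread("pics/w1.png")
m=(im.max(2)<45).astype(np.uint8); m[:,:270]=0;m[:,310:]=0;m[:195]=0;m[240:]=0
ys,xs=np.nonzero(m); print(xs.min(),xs.max(),ys.min(),ys.max())
for r in range(198,236,2): q=np.nonzero(m[r])[0]; print(r,(q.min(),q.max()) if len(q) else None,end=' ')
for p,z in [((290,209),114),((290,219),72),((287,252),80)]: print(p,onz(c,*p,z))
print(pix(c,[458.3,-256,80]),pix(c,[483.4,-135.3,114]), pix(c,[507.1,-266.6,72]))
cv2.imwrite("pics/w1c.png",cv2.resize(im[190:290,110:340],None,fx=3.4,fy=3.4,interpolation=cv2.INTER_CUBIC))
E
```

```text
Traceback (most recent call last):
ValueError: zero-size array to reduction operation minimum which has no identity
```

```bash
python3 - <<'E'
from h import *
np.set_printoptions(precision=1,suppress=True)
c=calibration("wrist"); im=cv2.imread("pics/w1.png")
for p,z in [((290,209),114),((290,219),72),((287,252),80)]: print(p,onz(c,*p,z))
print(pix(c,[458.3,-256,80]),pix(c,[483.4,-135.3,114]), pix(c,[507.1,-266.6,72]))
cv2.imwrite("pics/w1c.png",cv2.resize(im[190:290,110:340],None,fx=3.4,fy=3.4,interpolation=cv2.INTER_CUBIC))
E
```

```text
(290, 209) [ 515.5 -274.6  114. ]
(290, 219) [ 493.2 -270.8   72. ]
(287, 252) [ 461.6 -260.9   80. ]
[283.  255.8] [148.2 272.3] [283.1 206.9]
```

View pics/w1c.png

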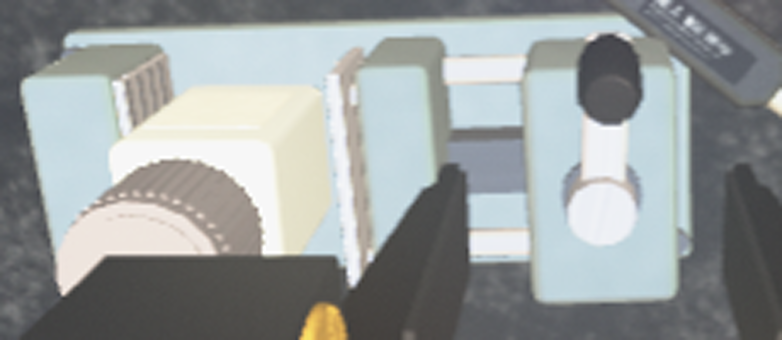

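Handle top is actually at (289,219), hub (287,252): within calibration error. Descend and pinch.

arm_command(
  delta_pos=[
    [0, -0.006, -0.14],
    [0, -0.006, -0.28],
    [0, -0.006, -0.36],
    [0, -0.006, -0.416],
    [0, -0.006, -0.416],
  ],
  delta_rot=[
    [0, 0, 0],
    [0, 0, 0],
    [0, 0, 0],
    [0, 0, 0],
    [0, 0, 0],
  ],
  claw=[0.5, 0.5, 0.5, 0.5, 0.5],
)

```text
t: 1.82
eef_pos: [505.7, -268.2, 78.7]
tcp_rot: [-3.14, 0.003, -0.209]
ft_force: [-0.3, -0.5, -0.1]
opening: 0.501
grip_force: 0.0
```

arm_command(
  delta_pos=[
    [0, 0, 0],
    [0, 0, 0],
    [0, 0, 0],
    [0, 0, 0],
    [0, 0, 0],
  ],
  delta_rot=[
    [0, 0, 0],
    [0, 0, 0],
    [0, 0, 0],
    [0, 0, 0],
    [0, 0, 0],
  ],
  claw=[0.7, 0.85, 1, 1, 1],
)

```text
t: 2.23
eef_pos: [507.1, -268.7, 81.6]
tcp_rot: [3.141, -0.002, -0.208]
ft_force: [-0.8, -2.9, 3.3]
opening: 0.207
grip_force: 2.1
```

```bash
python3 - <<'E'
import numpy as np
a0=np.radians(-13)
for k in range(0,228,6):
    a=a0-np.radians(k); print(k,np.round(50*np.array([np.cos(a)-np.cos(a0),np.sin(a)-np.sin(a0)])/250,3))
E
```

```text
0 [0. 0.]
6 [-0.006 -0.02 ]
12 [-0.014 -0.04 ]
18 [-0.023 -0.058]
24 [-0.035 -0.075]
30 [-0.049 -0.091]
36 [-0.064 -0.106]
42 [-0.08  -0.119]
48 [-0.098 -0.13 ]
54 [-0.117 -0.139]
60 [-0.136 -0.146]
66 [-0.157 -0.151]
72 [-0.177 -0.154]
78 [-0.198 -0.155]
84 [-0.219 -0.154]
90 [-0.24 -0.15]
96 [-0.26  -0.144]
102 [-0.279 -0.136]
108 [-0.298 -0.126]
114 [-0.315 -0.115]
120 [-0.331 -0.101]
126 [-0.346 -0.086]
132 [-0.359 -0.07 ]
138 [-0.37  -0.052]
144 [-0.379 -0.033]
150 [-0.386 -0.013]
156 [-0.391  0.007]
162 [-0.394  0.028]
168 [-0.395  0.048]
174 [-0.393  0.069]
180 [-0.39  0.09]
186 [-0.384  0.11 ]
192 [-0.376  0.13 ]
198 [-0.366  0.148]
204 [-0.355  0.165]
210 [-0.341  0.181]
216 [-0.326  0.196]
222 [-0.31   0.209]
```

arm_command(
  delta_pos=[
    [0, 0, 0],
    [0, 0, 0],
    [-0.006, -0.02, 0],
    [-0.014, -0.04, 0],
    [-0.023, -0.058, 0],
  ],
  delta_rot=[
    [0, 0, 0],
    [0, 0, 0],
    [0, 0, 0],
    [0, 0, 0],
    [0, 0, 0],
  ],
  claw=[1, 1, 1, 1, 1],
)

```text
t: 2.65
eef_pos: [502.0, -282.8, 81.6]
tcp_rot: [3.141, -0.002, -0.209]
ft_force: [2.5, 3.1, 8.1]
opening: 0.182
grip_force: 30.0
```

arm_command(
  delta_pos=[
    [-0.012, -0.017, 0],
    [-0.026, -0.033, 0],
    [-0.057, -0.061, 0],
    [-0.094, -0.081, 0],
    [-0.134, -0.093, 0],
  ],
  delta_rot=[
    [0, 0, 0],
    [0, 0, 0],
    [0, 0, 0],
    [0, 0, 0],
    [0, 0, 0],
  ],
  claw=[1, 1, 1, 1, 1],
)

```text
t: 3.07
eef_pos: [469.0, -307.5, 81.7]
tcp_rot: [3.139, -0.005, -0.209]
ft_force: [5.9, -1.5, 2.5]
opening: 0.183
grip_force: 30.0
```

arm_command(
  delta_pos=[
    [-0.041, -0.004, 0],
    [-0.083, 0.001, 0],
    [-0.122, 0.015, 0],
    [-0.158, 0.036, 0],
    [-0.189, 0.065, 0],
  ],
  delta_rot=[
    [0, 0, 0],
    [0, 0, 0],
    [0, 0, 0],
    [0, 0, 0],
    [0, 0, 0],
  ],
  claw=[1, 1, 1, 1, 1],
)

```text
t: 3.48
eef_pos: [420.6, -291.6, 81.7]
tcp_rot: [3.138, -0.004, -0.209]
ft_force: [-0.7, -6.5, 5.3]
opening: 0.183
grip_force: 30.0
```

arm_command(
  delta_pos=[
    [-0.024, 0.034, 0],
    [-0.04, 0.073, 0],
    [-0.048, 0.114, 0],
    [-0.047, 0.155, 0],
    [-0.038, 0.196, 0],
  ],
  delta_rot=[
    [0, 0, 0],
    [0, 0, 0],
    [0, 0, 0],
    [0, 0, 0],
    [0, 0, 0],
  ],
  claw=[1, 1, 1, 1, 1],
)

```text
t: 3.9
eef_pos: [411.1, -241.3, 81.6]
tcp_rot: [3.14, -0.003, -0.209]
ft_force: [2.2, -6.0, 4.7]
opening: 0.182
grip_force: 30.0
```

arm_command(
  delta_pos=[
    [0.008, 0.02, 0],
    [0.018, 0.038, 0],
    [0.029, 0.055, 0],
    [0.043, 0.071, 0],
    [0.058, 0.086, 0],
  ],
  delta_rot=[
    [0, 0, 0],
    [0, 0, 0],
    [0, 0, 0],
    [0, 0, 0],
    [0, 0, 0],
  ],
  claw=[1, 1, 1, 1, 1],
)

```text
t: 4.32
eef_pos: [426.1, -220.1, 81.6]
tcp_rot: [3.14, -0.003, -0.208]
ft_force: [-1.6, -8.2, 6.5]
opening: 0.183
grip_force: 30.0
```

arm_command(
  delta_pos=[
    [0.004, 0.004, 0],
    [0.008, 0.007, 0],
    [0.011, 0.01, 0],
    [0.011, 0.01, 0],
    [0.011, 0.01, 0],
  ],
  delta_rot=[
    [0, 0, 0],
    [0, 0, 0],
    [0, 0, 0],
    [0, 0, 0],
    [0, 0, 0],
  ],
  claw=[1, 1, 1, 1, 1],
)

```text
t: 4.73
eef_pos: [429.0, -217.9, 81.6]
tcp_rot: [3.14, -0.003, -0.208]
ft_force: [-1.0, -7.0, 5.8]
opening: 0.184
grip_force: 30.0
```

```bash
python3 - <<'E'
from h import *
s=state(); print(s["eef_pos"],s["ft_force"],s["t"])
for n in("top","scene"): cv2.imwrite(f"pics/{n}2.png",read_camera(n)[:,:,::-1])
a=cv2.resize(cv2.imread("pics/top2.png")[200:290,255:395],None,fx=5.5,fy=5.5,interpolation=cv2.INTER_CUBIC)
cv2.imwrite("pics/t2.png",a)
E
```

```text
[ 428.95572184 -217.93144635   81.55812641] [-1.04439537 -7.02966897  5.79702907] 4.7333
```

View pics/t2.png

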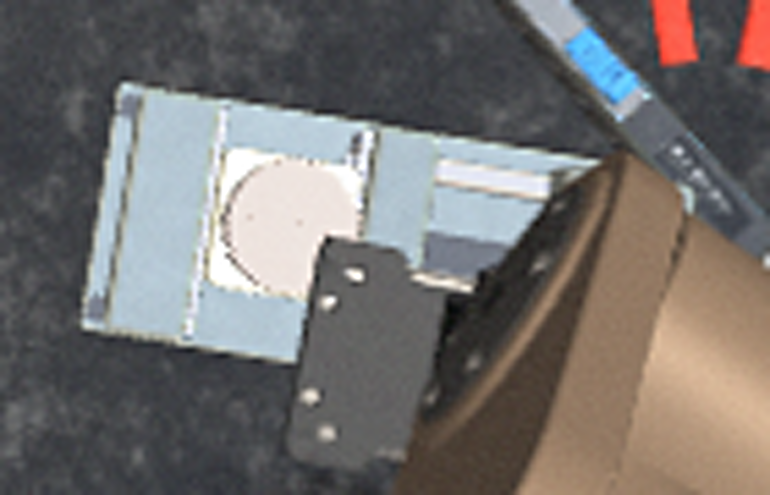

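The jaw plate now touches the bottle at crop (365,130) and the crank took ~7 N at about 4.07 rad, so it's clamped. Release, rise, and go over the cap.

arm_command(
  delta_pos=[
    [0, 0, 0],
    [0, 0, 0],
    [0, 0, 0.1],
    [0, 0, 0.24],
    [0, 0, 0.4],
  ],
  delta_rot=[
    [0, 0, 0],
    [0, 0, 0],
    [0, 0, 0],
    [0, 0, 0],
    [0, 0, 0],
  ],
  claw=[0.6, 0.6, 0.6, 0.6, 0.5],
)

```text
t: 5.25
eef_pos: [427.1, -215.9, 180.7]
tcp_rot: [-3.14, 0.004, -0.209]
ft_force: [0.8, -1.0, 0.5]
opening: 0.422
grip_force: 0.0
```

arm_command(
  delta_pos=[
    [0.07, 0.11, 0.04],
    [0.15, 0.22, 0.04],
    [0.222, 0.335, 0.04],
    [0.222, 0.335, 0.04],
    [0.222, 0.335, 0.04],
  ],
  delta_rot=[
    [0, 0, 0],
    [0, 0, 0],
    [0, 0, 0],
    [0, 0, 0],
    [0, 0, 0],
  ],
  claw=[0.2, 0.2, 0.2, 0.2, 0.2],
)

```text
t: 5.67
eef_pos: [483.7, -131.5, 190.5]
tcp_rot: [-3.141, 0.001, -0.206]
ft_force: [0.5, -0.5, 0.3]
opening: 0.759
grip_force: 0.0
```

```bash
python3 - <<'E'
from h import *
np.set_printoptions(precision=2,suppress=True)
s=state();c=calibration("wrist")
im=read_camera("wrist")[:,:,::-1].copy(); cv2.imwrite("pics/w2.png",im)
cv2.imwrite("pics/top3.png",read_camera("top")[:,:,::-1])
cv2.imwrite("pics/w2c.png",cv2.resize(im[160:290,190:380],None,fx=4,fy=4,interpolation=cv2.INTER_CUBIC))
print({k:s[k] for k in("t","joints","eef_pos","tcp_rot","opening","ft_force")})
print(pix(c,[484.5,-134,114]),pix(c,[459,-257.5,80]))
E
```

```text
{'t': 5.6667, 'joints': array([-0.4 ,  0.35,  1.89,  0.  ,  0.91,  1.38]), 'eef_pos': array([ 483.7 , -131.52,  190.49]), 'tcp_rot': array([-3.14,  0.  , -0.21]), 'opening': 0.7592292157345844, 'ft_force': array([ 0.54, -0.48,  0.25])}
[286.45 216.77] [412.86 206.23]
```

View pics/w2c.png

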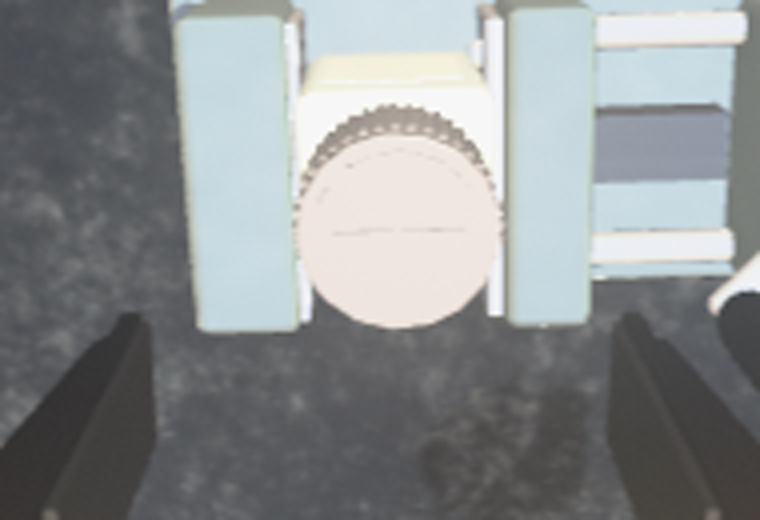

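Cap disc spans crop x 300–499, y 133–328, so centre pixel (289.5,217.4); fingertips' midpoint is at about u=285.3. I check the wrist-camera bias with the TCP.

```bash
python3 - <<'E'
from h import *
np.set_printoptions(precision=2,suppress=True)
c=calibration("wrist"); s=state(); p=s["eef_pos"]; y=s["tcp_rot"][2]
d=np.array([-np.sin(y),np.cos(y),0])
for h in(36,48): print(pix(c,p),pix(c,p+h*d),pix(c,p-h*d))
print(onz(c,289.5,217.4,114))
t=cv2.imread("pics/top3.png");
E
```

```text
[283.6  255.11] [226.83 255.13] [340.34 255.1 ]
[283.6  255.11] [207.89 255.14] [359.26 255.1 ]
[ 482.71 -138.06  114.  ]
```

arm_command(
  delta_pos=[
    [0, -0.009, -0.12],
    [0, -0.009, -0.25],
    [0, -0.009, -0.36],
    [0, -0.009, -0.418],
    [0, -0.009, -0.418],
  ],
  delta_rot=[
    [0, 0, 0],
    [0, 0, 0],
    [0, 0, 0],
    [0, 0, 0],
    [0, 0, 0],
  ],
  claw=[0.2, 0.2, 0.2, 0.2, 0.3],
)

```text
t: 6.18
eef_pos: [481.6, -135.7, 83.4]
tcp_rot: [-3.141, 0.005, -0.21]
ft_force: [0.0, 0.9, -0.6]
opening: 0.768
grip_force: 0.0
```

arm_command(
  delta_pos=[
    [0, 0, 0],
    [0, 0, 0],
    [0, 0, 0],
    [0, 0, 0],
    [0, 0, 0],
  ],
  delta_rot=[
    [0, 0, 0],
    [0, 0, 0],
    [0, 0, 0],
    [0, 0, 0],
    [0, 0, 0],
  ],
  claw=[0.4, 0.45, 0.5, 0.5, 0.55],
)

```text
t: 6.6
eef_pos: [483.8, -135.4, 87.0]
tcp_rot: [3.141, -0.002, -0.209]
ft_force: [0.5, 3.0, 0.5]
opening: 0.483
grip_force: 2.5
```

arm_command(
  delta_pos=[
    [0, 0, 0],
    [0, 0, 0],
    [0, 0, 0],
    [0, 0, 0],
    [0, 0, 0],
  ],
  delta_rot=[
    [0, 0, 0],
    [0, 0, 0],
    [0, 0, 0],
    [0, 0, 0],
    [0, 0, 0],
  ],
  claw=[0.6, 0.7, 0.8, 0.8, 0.8],
)

```text
t: 7.02
eef_pos: [483.8, -135.3, 86.9]
tcp_rot: [3.141, -0.001, -0.208]
ft_force: [-0.6, -0.1, 7.0]
opening: 0.474
grip_force: 30.0
```

arm_command(
  delta_pos=[
    [0, 0, -0.004],
    [0, 0, -0.008],
    [0, 0, -0.012],
    [0, 0, -0.016],
    [0, 0, -0.016],
  ],
  delta_rot=[
    [0, 0, 0],
    [0, 0, 0],
    [0, 0, 0],
    [0, 0, 0],
    [0, 0, 0],
  ],
  claw=[0.8, 0.8, 0.8, 0.8, 0.8],
)

```text
t: 7.43
eef_pos: [483.8, -135.3, 82.9]
tcp_rot: [3.141, -0.001, -0.208]
ft_force: [-0.8, 0.7, 9.5]
opening: 0.473
grip_force: 30.0
```

arm_command(
  delta_pos=[
    [0, 0, -0.002],
    [0, 0, -0.002],
    [0, 0, -0.002],
    [0, 0, -0.002],
    [0, 0, -0.002],
  ],
  delta_rot=[
    [0, 0, 0],
    [0, 0, 0.04],
    [0, 0, 0.08],
    [0, 0, 0.12],
    [0, 0, 0.16],
  ],
  claw=[0.8, 0.8, 0.8, 0.8, 0.8],
)

```text
t: 7.85
eef_pos: [484.1, -135.4, 82.6]
tcp_rot: [3.141, -0.002, 0.046]
ft_force: [-0.4, 1.5, 9.8]
opening: 0.474
grip_force: 30.0
```

```bash
python3 -c "
from h import *
s=state();print(s['eef_pos'],s['ft_force'],s['moment'],s['tcp_rot'])"
```

```text
[ 484.08451984 -135.39769994   82.62115722] [-0.39650426  1.46392371  9.81259454] [ 0.16297515  0.13465276 -0.10045733] [ 3.14066584e+00 -1.80899311e-03  4.59604185e-02]
```

arm_command(
  delta_pos=[
    [0, 0, 0],
    [0, 0, 0],
    [0, 0, 0],
    [0, 0, 0],
    [0, 0, 0],
  ],
  delta_rot=[
    [0, 0, 0.06],
    [0, 0, 0.13],
    [0, 0, 0.2],
    [0, 0, 0.26],
    [0, 0, 0.32],
  ],
  claw=[0.8, 0.8, 0.8, 0.8, 0.8],
)

```text
t: 8.27
eef_pos: [484.2, -135.4, 82.7]
tcp_rot: [3.14, -0.001, 0.55]
ft_force: [-0.4, -0.1, 9.7]
opening: 0.473
grip_force: 30.0
```

arm_command(
  delta_pos=[
    [0, 0, 0],
    [0, 0, 0],
    [0, 0, 0],
    [0, 0, 0],
    [0, 0, 0],
  ],
  delta_rot=[
    [0, 0, 0.06],
    [0, 0, 0.13],
    [0, 0, 0.2],
    [0, 0, 0.26],
    [0, 0, 0.31],
  ],
  claw=[0.8, 0.8, 0.8, 0.8, 0.8],
)

```text
t: 8.68
eef_pos: [484.2, -135.5, 82.7]
tcp_rot: [3.139, -0.0, 1.037]
ft_force: [-1.3, 0.2, 10.0]
opening: 0.473
grip_force: 30.0
```

```bash
python3 -c "
from h import *
s=state();print(s['eef_pos'],s['ft_force'],s['moment'],s['tcp_rot'])"
```

```text
[ 484.19631024 -135.45153183   82.66065655] [-1.25992457  0.15744811 10.04530561] [0.03519112 0.02958469 0.02425387] [ 3.13926077e+00 -3.00108472e-04  1.03747411e+00]
```

arm_command(
  delta_pos=[
    [0, 0, 0],
    [0, 0, 0.01],
    [0, 0, 0.02],
    [0, 0, 0.035],
    [0, 0, 0.05],
  ],
  delta_rot=[
    [0, 0, 0],
    [0, 0, 0],
    [0, 0, 0],
    [0, 0, 0],
    [0, 0, 0],
  ],
  claw=[0.8, 0.8, 0.8, 0.8, 0.8],
)

```text
t: 9.1
eef_pos: [483.6, -135.2, 94.6]
tcp_rot: [3.141, -0.0, 1.033]
ft_force: [-0.7, 1.1, -0.4]
opening: 0.473
grip_force: 30.0
```

arm_command(
  delta_pos=[
    [0, 0, 0.04],
    [0, 0, 0.08],
    [0, 0, 0.12],
    [0, 0, 0.16],
    [0, 0, 0.17],
  ],
  delta_rot=[
    [0, 0, 0],
    [0, 0, 0],
    [0, 0, 0],
    [0, 0, 0],
    [0, 0, 0],
  ],
  claw=[0.8, 0.8, 0.8, 0.8, 0.8],
)

```text
t: 9.52
eef_pos: [484.1, -135.4, 138.6]
tcp_rot: [3.139, -0.0, 1.033]
ft_force: [0.3, 0.1, -0.6]
opening: 0.472
grip_force: 30.0
```

arm_command(
  delta_pos=[
    [0, 0, 0],
    [0, 0, 0],
    [0, 0, 0],
    [0, 0, 0],
    [0, 0, 0],
  ],
  delta_rot=[
    [0, 0, 0],
    [0, 0, 0],
    [0, 0, 0],
    [0, 0, 0],
    [0, 0, 0],
  ],
  claw=[0.8, 0.8, 0.8, 0.8, 0.8],
)

```text
t: 9.93
eef_pos: [483.4, -135.2, 136.3]
tcp_rot: [-3.141, 0.0, 1.032]
ft_force: [-0.1, 0.3, -1.0]
opening: 0.471
grip_force: 30.0
```

```bash
python3 - <<'E'
from h import *
s=state(); print(s["eef_pos"],s["ft_force"],s["opening"],s["grip_force"])
im=read_camera("scene")[:,:,::-1]; cv2.imwrite("pics/s3.png",cv2.resize(im[100:270,200:400],None,fx=3.5,fy=3.5,interpolation=cv2.INTER_CUBIC))
E
```

```text
[ 483.36255598 -135.18287674  136.25922655] [-0.13170983  0.25455051 -1.00826779] 0.47095799139205463 29.999616807326674
```

View pics/s3.png

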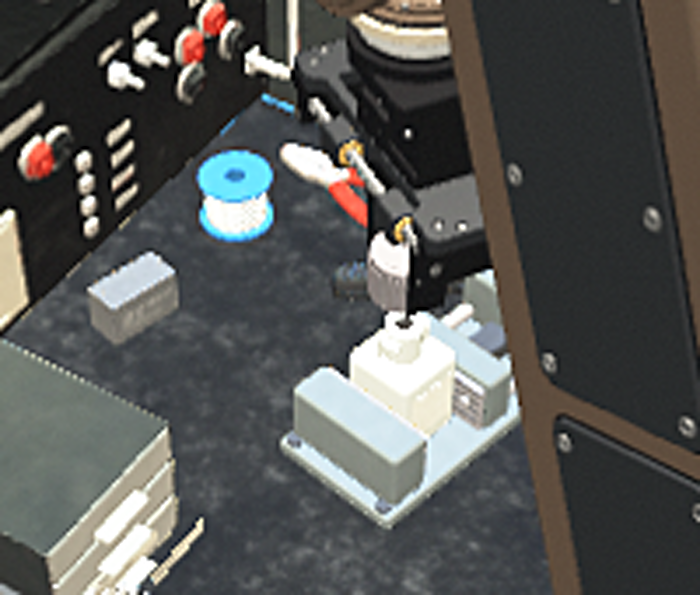

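The picture shows the cap held upright at crop (390,275), above the open neck at (403,325). The bottle is still clamped, and the spool and film capacitor stand where they were.

```bash
python3 -c "
from cell import *
print(job_done())"
```

```text
the job is handed in; nothing more can be done
None
```

The job is handed in (no verdict was shown): the crank is at about 4.07 rad with the bottle clamped, and the gripper holds the cap upright about 30 mm above the open neck. The arm went nowhere near the capacitors or spool, and it took about 10 s.

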